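# Snap the marker pen into its bench clip

### The job

Put the marker pen back in its bench holder: of the two clip holders, use the narrow one that fits a pen. Press the pen straight down between the spring clips, about centred along its length and either way round, until it snaps past them and lies fully home on its seat; then stop pushing and let go. Push firmly but do not ram it, and leave the tweezers alone.

Things in the scene. Friction and masses are not known exactly. Their poses are not given: they have to be found in the camera images.
- marker_center (a point): Centre of the marker pen, half-way up its barrel: a pen with white barrel and black cap lying flat on the table, 137 mm long, 12 mm wide, 13 mm high; the centre is 6.5 mm above its underside. The axes are the pen's: y along its length, z up as it lies at first. It does not roll. Weight about 20 g.
- pen_holder: Narrow pen holder, fixed: aluminium base plate 54 x 112 mm, 6 mm thick, with two steel spring clips, each 12 mm wide, 36 mm either side of the middle along y; 60 mm clear between them. Origin: centre of the plate's underside, on the table; y along the plate, as the pen shall lie; z up. The other holder is equally tall but its leaves stand 40 mm apart: not for the pen.
- pen_home (a point): Where the pen's centre lies when home, 32.5 mm above the table; axes as pen_holder. Each clip is two sprung leaves 14.4 mm apart; between them a grey seat 26 mm above the table. Their flared tops form a funnel, 36 mm wide at its mouth (67 mm above the table), 7 mm at its throat (42 mm). The pen spreads them at about 8 to 18 N, then goes down easier, and the lips close over it.
- tweezers: Steel tweezers lying flat on the table, a bystander: 122 mm long along y, 15 mm wide, 4 mm high; origin at the centre of the underside.
There are look-alikes about, which are no part of the job. What is shaped like the pen_holder but yellow is not meant.

How it is judged:
By the outcome, as a careful person would: the job done as asked, in the order asked, and still so for the second after the job is handed in, with the robot touching nothing.
It also fails if it takes over 38 s, if anything falls off the work surface, if the arm or the gripper's body presses on something with over 40 N, if the wrist force passes 120 N, or if a joint passes its speed limit or range.

### The arm

A 6-joint arm with a two-finger parallel gripper is mounted at the origin on a cart in front of the work surface, level with it; the furniture and walls round the work are solid. World frame = base frame: x ahead of the robot, y to its left, z up, the work surface at z = 0. Lengths are in m, angles in rad, forces in N, time in s.
With the tool pointing down it reaches from about 0.325 to 0.85 m from the base axis. Payload 4.4 kg.
Tool frame: the origin (TCP) lies at the centre of the arm's flange, where the gripper is bolted on; the fingertips stand 199 mm ahead of it and the grasp point (between the pads) lies 180 mm ahead of it (manip.grip_point_offset is the distance from the TCP to the grasp point, in m); z points along the fingers, y is the line along which they close (so a half turn about z gives the same grasp; the last joint's range is limited). The gripper opens to 94 mm and grips with 3 to 60 N. Pads are 16 mm wide; open, the fingers measure 119 mm over their backs; the gripper's body (75 mm by 177 mm) begins 78 mm behind the grasp point.
Start: joints at [-1.306, 0.207, 1.542, -0, 1.393, -0.15], TCP at [0.232, -0.526, 0.405] pointing down, gripper open.
Joint ranges: [-2.73, 2.73], [-0.86, 2.22], [0.23, 2.46], [-1.11, 4.25], [0.08, 2.63], [-2.82, 2.82]. Speed limits (rad/s): [2.79, 2.79, 3.14, 3.14, 3.14, 3.14].

### API

Orientations are given as a rotation vector (axis times angle).
In Python, from plant import manip, claw, kinematics, viewer, job, status gives the robot as it stands. Calls block until the motion is done:
- manip.goto(position, orientation): joint-space move of the TCP to a pose.
- manip.move_linear(position, rotation=None, feed=0.15): straight line of the TCP; rotation=None keeps the orientation; feed is the mean speed in m/s.
- manip.goto_joints(angles): joint-space move.
- claw.gripper_open() and claw.close(newtons=None): open the fingers fully, or close them until they stop; newtons is the grip in N (None keeps the last).
- manip.dwell(seconds).
- kinematics.solve_ik(position, orientation): joint angles nearest the present ones, or None.
- viewer.read_camera(name): name is "side" or "top" or "wrist"; returns (picture, depth): 400x640x3 uint8, blue, green, red; 400x640 float32, m along the optical axis (not along the pixel's ray), 0 where there is no reading.
- viewer.get_calibration(name): a dict with "vfov" (degrees; the focal length in pixels is half the picture's height over the tangent of half this angle, whatever the lens; pixels are square), "cx", "cy" (the principal point, pixels), "distortion" ([k1, k2, p1, p2, k3] as OpenCV has them; the pictures are not rectified), "R" (3x3) and "t" (3): a world point X has camera coordinates R X + t. Camera axes: x right, y down, z forward; pixel columns grow to the right and rows downward; lengths in m; the calibration is good to about 2 mm. A picture is of the moment at which its call begins: read the wrist's pose just before it. get_calibration takes no time and is no camera call; for the wrist camera it gives the pose at the moment of the call.
A pose or a line that the arm cannot do raises manip.IKError and nothing moves.
- job.finish_job(): hands the job in; it is judged then, once.
Readings, each from a call of its own:
- status.read_time(): time.
- status.read_joint_pos(): joint angles.
- status.read_dq(): joint speeds.
- status.read_tau(): joint torques, N m.
- status.read_tool_pos(): TCP position.
- status.read_orientation(): TCP orientation.
- status.read_wrist_force(): force on the tool from outside, world axes, zero at the start.
- status.read_torque(): the same for the moment, N m.
- status.read_width(): finger opening in m.
- status.read_gripper_force(): force on a finger pad.
Only numpy, scipy, OpenCV 4.12 (cv2) and the standard library are available. Lean on these libraries where they do the work, as an engineer would, in place of code of your own. Each camera call takes 0.05 s, during which the arm holds its last target. There are 200 camera calls.

## Working session

There is one attempt and no reset: what is moved stays moved. The work goes in short steps, each a Python script; the robot and the scene stay as the last script left them, time stands still between calls to the robot, and variables do not carry over. Pictures are saved under pics/ and viewed, at most 10 in all, crops included, and the job is handed in when it is done.

```bash
ls; mkdir -p pics
python3 - <<'E'
from plant import *
from plant import manip, viewer, status
import cv2,numpy as np
for n in ("top","side"):
    im,d=viewer.read_camera(n); cv2.imwrite(f"pics/{n}0.png",im); np.save(f"pics/{n}0.npy",d)
    print(n,viewer.get_calibration(n))
print(status.read_orientation(),status.read_time())
E
```

```text
pics
top {'vfov': 43.73512211308556, 'cx': 320.84025707373536, 'cy': 201.4905957085788, 'distortion': array([0.03193034, 0.        , 0.        , 0.        , 0.        ]), 'R': array([[-0.01183841, -0.99983646,  0.01367109],
       [-0.98952848,  0.00974729, -0.14400825],
       [ 0.14385144, -0.01523276, -0.98948205]]), 't': array([-0.01012857,  0.52280137,  1.016912  ])}
side {'vfov': 42.23146471752455, 'cx': 318.7068870891171, 'cy': 201.51370554829242, 'distortion': array([-0.03340578,  0.        ,  0.        ,  0.        ,  0.        ]), 'R': array([[-0.9106645 , -0.41278379,  0.01731228],
       [-0.27897397,  0.58347093, -0.76271567],
       [ 0.30473546, -0.69940776, -0.6465022 ]]), 't': array([0.45008868, 0.17817216, 1.08987343])}
[-3.07225510e+00 -6.46478543e-01  1.97939748e-04] 0.1
```

View pics/top0.png

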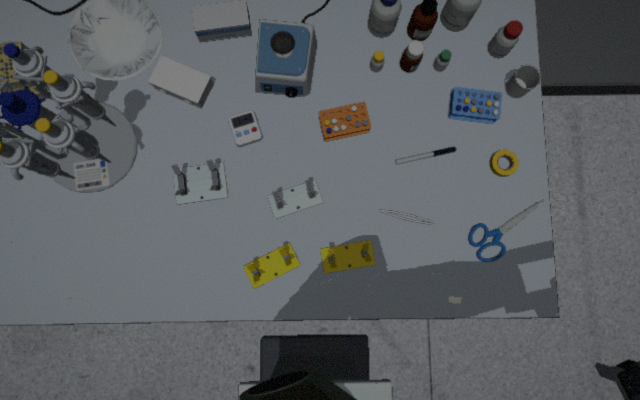

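View pics/side0.png

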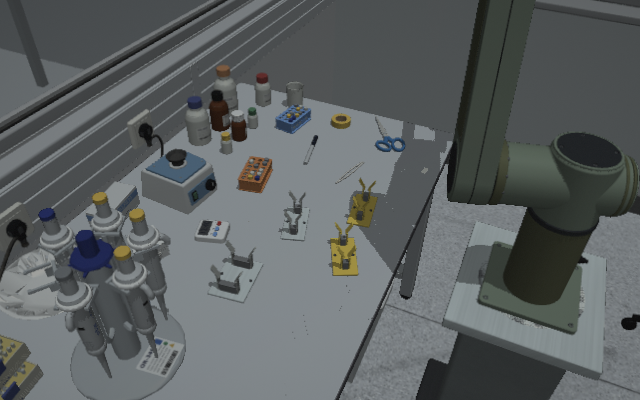

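Candidates in the top view:
- **Pen:** (426,156), white barrel with a black cap. The look-alikes are the tweezers at (406,216) and the scissors at (505,230).
- **Holders:** grey with close-set leaves at (296,197), which is my choice. The grey one at (201,182) has wide leaves, and the ones at (271,265) and (348,256) are yellow.

Next I'll measure these and check the choice up close.

```bash
cat > h.py <<'E'
from plant import manip, claw, kinematics, viewer, job, status
import cv2, numpy as np
from scipy.spatial.transform import Rotation as Rn
def K(c):
    f=200/np.tan(np.radians(c["vfov"]/2)); return np.array([[f,0,c["cx"]],[0,f,c["cy"]],[0,0,1.]])
def onplane(c,px,z):
    "pixels -> world points at height z"
    n=cv2.undistortPoints(np.array(px,float).reshape(-1,1,2),K(c),c["distortion"]).reshape(-1,2)
    d=np.c_[n,np.ones(len(n))]@c["R"]; o=-c["R"].T@c["t"]
    return o+d*((z-o[2])/d[:,2])[:,None]
def cloud(c,d):
    v,u=np.mgrid[0:400,0:640]; p=np.c_[u.ravel(),v.ravel()].astype(float)
    n=cv2.undistortPoints(p.reshape(-1,1,2),K(c),c["distortion"]).reshape(-1,2)
    X=(np.c_[n,np.ones(len(n))]*d.reshape(-1,1)-c["t"])@c["R"]; X[d.ravel()==0]=np.nan
    return X.reshape(400,640,3)
def project(c,X):
    return cv2.projectPoints(np.array(X,float).reshape(-1,1,3),cv2.Rodrigues(c["R"])[0],c["t"],K(c),c["distortion"])[0].reshape(-1,2)
def down(yaw):
    "tool z down, tool y (closing line) at angle yaw from world x, modulo half turn"
    y=np.array([np.cos(yaw),np.sin(yaw),0]); z=np.array([0,0,-1.]); 
    return Rn.from_matrix(np.c_[np.cross(y,z),y,z]).as_rotvec()
E
python3 - <<'E'
from h import *
c=viewer.get_calibration("top"); im=cv2.imread("pics/top0.png"); d=np.load("pics/top0.npy"); X=cloud(c,d)
print("pen ends",onplane(c,[(396,162),(456,149)],.0065))
print("tweezers",onplane(c,[(379,210),(433,222)],.002))
print("plate corners",onplane(c,[(267,196),(316,178),(324,199),(275,217)],.006))
print("depth pts", X[156,426],X[197,296],X[216,330])
# height map of holder
print("T0",manip.grip_point_offset)
cal=viewer.get_calibration("wrist"); p=status.read_tool_pos(); Rt=Rn.from_rotvec(status.read_orientation()).as_matrix()
o=-cal["R"].T@cal["t"]; print("cam in tool",Rt.T@(o-p), "\n",cal["R"]@Rt, cal["vfov"],cal["cx"],cal["cy"])
a=cv2.resize(im[130:235,165:465],None,fx=2.6,fy=2.6,interpolation=cv2.INTER_CUBIC); cv2.imwrite("pics/crop0.png",a)
E
```

```text
pen ends [[ 0.61371803 -0.18332174  0.0065    ]
 [ 0.64185219 -0.3173056   0.0065    ]]
tweezers [[ 0.50782692 -0.14331261  0.002     ]
 [ 0.48030257 -0.26029749  0.002     ]]
plate corners [[ 0.54055633  0.1009885   0.006     ]
 [ 0.57953107 -0.00627888  0.006     ]
 [ 0.53272659 -0.02325536  0.006     ]
 [ 0.49429977  0.08350651  0.006     ]]
depth pts [ 0.62570083 -0.24925119  0.01044319] [0.53759073 0.03777726 0.00694991] [ 0.49625574 -0.03610872 -0.00270426]
T0 0.1804
cam in tool [0.08529562 0.00066862 0.02129712] 
 [[ 4.42768902e-04  9.99999816e-01 -4.13772441e-04]
 [-9.57622874e-01  3.04828922e-04 -2.88024890e-01]
 [-2.88024711e-01  5.23766419e-04  9.57622834e-01]] 61.64932984064836 317.62949397414087 201.81907620849606
```

View pics/crop0.png

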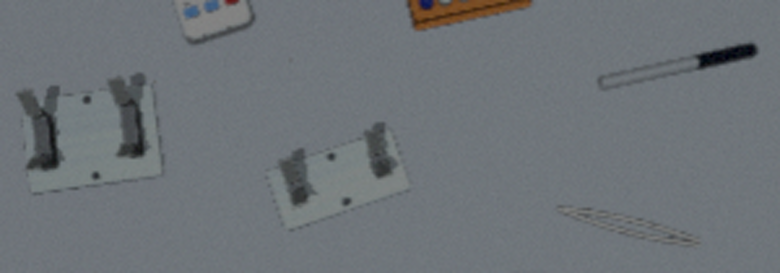

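The crop confirms the choice. The pen with the black cap runs from (396,162) to (456,149) and measures 137 mm. The middle holder at (296,197) has narrow leaves and the left one has wide leaves. Next I'll look at both from the wrist.

Run:
```python
from h import *
pen=np.array([.6278,-.2503]); pd=np.array([-.0281,.134]); hol=np.array([.5368,.0387]); hd=np.array([-.0389,.1071])
def best(p,d):
    a=np.arctan2(d[1],d[0])+np.pi/2; q0=status.read_joint_pos(); r=[]
    for k in(0,1,-1):
        o=down(a+k*np.pi); q=kinematics.solve_ik(p,o)
        if q is not None: r.append((abs(np.array(q)[5]),tuple(o),np.array(q).round(2)))
    r.sort(key=lambda t:t[0]); print(r); return np.array(r[0][1])
for n,p,d in(("pen",pen,pd),("hol",hol,hd)):
    o=best(np.r_[p,.34],d); manip.goto(np.r_[p,.34],o); manip.dwell(.2)
    c=viewer.get_calibration("wrist"); im,dep=viewer.read_camera("wrist")
    np.savez(f"pics/w_{n}.npz",im=im,d=dep,**c); cv2.imwrite(f"pics/w_{n}.png",im); print(o,status.read_time())
```

```text
[(np.float64(0.7139762371812468), (np.float64(1.9804030308240408), np.float64(2.4387718705513053), np.float64(0.0)), array([-0.51,  0.47,  1.33,  0.  ,  1.34, -0.71])), (np.float64(0.7139762371812468), (np.float64(1.9804030308240408), np.float64(2.4387718705513053), np.float64(0.0)), array([-0.51,  0.47,  1.33,  0.  ,  1.34, -0.71])), (np.float64(2.427616416408547), (np.float64(2.4387718705513053), np.float64(-1.9804030308240408), np.float64(0.0)), array([-0.51,  0.47,  1.33,  0.  ,  1.34,  2.43]))]
[1.98040303 2.43877187 0.        ] 2.125
[(np.float64(0.43728507685381945), (np.float64(1.8028051909616165), np.float64(2.572838480070447), np.float64(0.0)), array([-0.09,  0.19,  1.7 , -0.  ,  1.25, -0.44])), (np.float64(0.43728507685381945), (np.float64(1.802805190961616), np.float64(2.5728384800704474), np.float64(0.0)), array([-0.09,  0.19,  1.7 , -0.  ,  1.25, -0.44])), (np.float64(2.7043075767359737), (np.float64(2.572838480070447), np.float64(-1.8028051909616165), np.float64(0.0)), array([-0.09,  0.19,  1.7 , -0.  ,  1.25,  2.7 ]))]
[1.80280519 2.57283848 0.        ] 3.5333
```

View pics/w_pen.png

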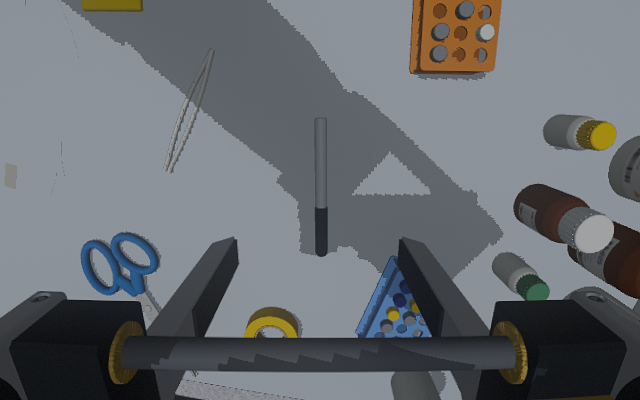

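View pics/w_hol.png

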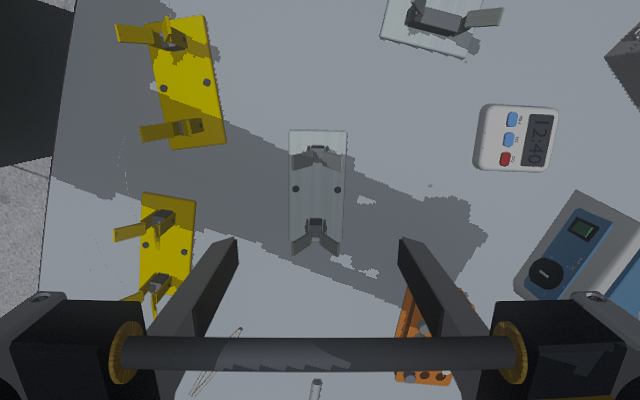

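The pen lies upright in the wrist view from (321,118) to (321,256), with its cap toward the robot's right. The narrow holder fills x 289–347, y 130–254, with its screw holes at (296,189) and (338,189). Next I'll refine both poses from depth and pixels.

Run:
```python
from h import *
def ld(n):
    z=np.load(f"pics/w_{n}.npz"); return {k:z[k] if z[k].ndim else float(z[k]) for k in z.files}
def rect(P): 
    (cx,cy),s,_=r=cv2.minAreaRect((P[:,:2]*1000).astype(np.float32)); b=cv2.boxPoints(r); e=b[1]-b[0] if np.linalg.norm(b[1]-b[0])>np.linalg.norm(b[2]-b[1]) else b[2]-b[1]
    return (cx,cy),s,np.degrees(np.arctan2(e[1],e[0]))%180
p=ld("pen"); h=ld("hol")
e=onplane(p,[(321,118),(321,256)],.0065); print("pen px",e,e.mean(0),np.linalg.norm(e[1]-e[0]),np.degrees(np.arctan2(*(e[0]-e[1])[1::-1])))
X=cloud(p,p["d"]); sub=X[100:270,295:345]; t=np.nanmedian(X[150:250,260:295,2]); m=(sub[...,2]-t>.005)&(sub[...,2]-t<.02)
m=cv2.morphologyEx(m.astype(np.uint8),cv2.MORPH_OPEN,np.ones((3,3)))>0
print("table",t,"pen depth",rect(sub[m]),np.nanmedian(sub[m][:,2])-t)
X=cloud(h,h["d"]); sub=X[115:270,275:360]; t=np.nanmedian(X[130:230,250:280,2]); zz=sub[...,2]-t
m=(zz>.003)&(zz<.009); m=cv2.morphologyEx(m.astype(np.uint8),cv2.MORPH_OPEN,np.ones((3,3)))>0
print("table",t,"plate",rect(sub[m]),"z",np.nanmedian(zz[m]))
print("plate px",onplane(h,[(290,130),(347,131),(345,254),(289,250)],.006),"holes mid",onplane(h,[(296,189),(338,189)],.006).mean(0))
# leaves, in plate coordinates
(cx,cy),_,a=rect(sub[m]); y=np.array([np.cos(np.radians(a)),np.sin(np.radians(a))]); x=np.array([y[1],-y[0]])
Q=sub[zz>.015]; L=np.c_[(Q[:,:2]-np.array([cx,cy])/1000)@np.c_[x,y],Q[:,2]-t]*1000
for lo,hi in((15,25),(24,28),(28,42),(42,50),(50,58),(58,70)):
  for s in(-1,1):
    k=L[(L[:,2]>=lo)&(L[:,2]<hi)&(L[:,1]*s>0)]
    for g in(-1,1):
        kk=k[k[:,0]*g>0]
        if len(kk)>3: print(lo,s,g,len(kk),np.percentile(kk,[5,50,95],axis=0)[:,:2].round(1).tolist())
im=cv2.resize(h["im"][115:275,260:380],None,fx=3.6,fy=3.6); cv2.imwrite("pics/c2.png",im)
```

```text
pen px [[ 0.61738388 -0.1828124   0.0065    ]
 [ 0.64581529 -0.31738151  0.0065    ]] [ 0.63159959 -0.25009696  0.0065    ] 0.13753977356697328 101.92986127902965
table -0.0013883582818218958 pen depth ((631.255859375, -249.47247314453125), (12.20370101928711, 136.33860778808594), np.float32(102.09675)) 0.01137150883628239
table -0.0013593543513387026 plate ((536.6727905273438, 39.74772644042969), (53.75146484375, 111.04508209228516), np.float32(108.41301)) z 0.005940782493145818
plate px [[ 0.49480128  0.0841487   0.006     ]
 [ 0.54432605  0.10109466  0.006     ]
 [ 0.58739208 -0.01492478  0.006     ]
 [ 0.53204298 -0.03017025  0.006     ]] holes mid [0.53709822 0.03995615 0.006     ]
15 -1 -1 35 [[-9.3, -36.8], [-4.4, -29.6], [-0.7, -29.1]]
15 -1 1 49 [[0.3, -36.2], [4.1, -29.7], [10.0, -28.9]]
15 1 -1 21 [[-9.4, 40.0], [-4.1, 42.4], [-0.5, 42.7]]
15 1 1 18 [[1.1, 35.9], [3.0, 42.7], [7.6, 42.8]]
24 -1 -1 81 [[-6.2, -40.9], [-3.2, -33.9], [-0.5, -29.5]]
24 -1 1 72 [[0.4, -40.5], [2.4, -33.6], [7.3, -29.5]]
24 1 -1 83 [[-5.7, 30.6], [-2.3, 37.4], [-0.3, 42.5]]
24 1 1 73 [[0.4, 31.0
[... 215 characters left out ...]
], [7.5, 42.2], [8.8, 42.4]]
42 -1 -1 70 [[-9.3, -40.9], [-6.5, -33.9], [-4.7, -29.6]]
42 -1 1 73 [[4.0, -40.5], [5.9, -34.0], [7.6, -29.5]]
42 1 -1 81 [[-8.5, 31.4], [-6.2, 37.0], [-4.5, 42.3]]
42 1 1 80 [[3.8, 31.2], [5.5, 37.3], [7.8, 42.2]]
50 -1 -1 85 [[-13.0, -41.0], [-10.6, -34.5], [-8.2, -29.9]]
50 -1 1 86 [[8.2, -41.0], [10.1, -35.0], [12.5, -29.8]]
50 1 -1 97 [[-13.0, 30.9], [-10.7, 36.3], [-8.4, 41.9]]
50 1 1 95 [[7.7, 31.1], [10.1, 36.3], [12.3, 41.9]]
58 -1 -1 137 [[-20.0, -41.2], [-16.8, -35.2], [-13.0, -29.8]]
58 -1 1 133 [[12.6, -40.9], [15.8, -34.8], [19.1, -30.0]]
58 1 -1 162 [[-20.2, 31.1], [-16.5, 36.6], [-13.6, 41.9]]
58 1 1 163 [[12.5, 31.0], [15.8, 36.4], [19.3, 41.9]]
```

View pics/c2.png

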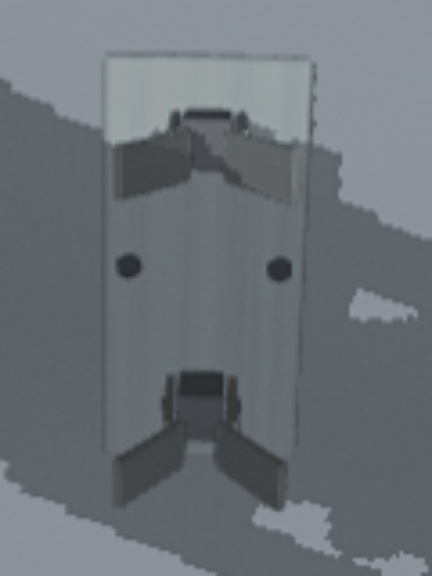

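Both poses are consistent with the given sizes: the pen is 136–137 mm long and 12.2 mm wide, and the plate is 53.8 x 111 mm with leaves centred to 0.3 mm. I'll pick up the pen now.

Run:
```python
from h import *
p=np.array([.6313,-.2497]); o=down(np.radians(102+90))
if abs(kinematics.solve_ik(np.r_[p,.26],o)[5])>1.5: o=down(np.radians(102-90))
manip.goto(np.r_[p,.27],o); manip.move_linear(np.r_[p,.201],feed=.1)
print("f",status.read_wrist_force(),status.read_tool_pos())
claw.close(50); print("w",status.read_width(),status.read_gripper_force())
manip.move_linear(np.r_[p,.30],feed=.15); manip.dwell(.2)
c=viewer.get_calibration("wrist"); im,d=viewer.read_camera("wrist"); np.savez("pics/w_grip.npz",im=im,d=d,**c); cv2.imwrite("pics/w_grip.png",im)
print(status.read_width(),status.read_wrist_force(),status.read_tool_pos(),status.read_time(),status.read_joint_pos())
```

```text
f [-0.24474794 -0.04153234  0.77639047] [ 0.63128143 -0.24962217  0.20045313]
w 0.011957356326452423 49.99997019767761
0.012141859539646548 [-0.27255826  0.11748815  0.10838663] [ 0.63092871 -0.24953641  0.29846121] 7.85 [-5.04013238e-01  5.14604716e-01  1.35649630e+00 -2.87829058e-05
  1.27306057e+00 -7.13369100e-01]
```

View pics/w_grip.png

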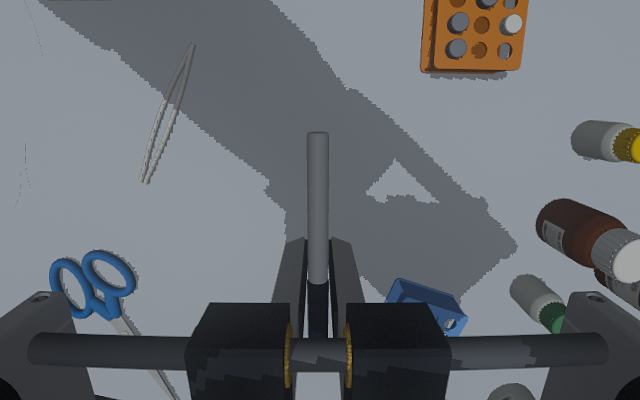

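The pen is held, with width 12.1 mm and its far end at (317,132). I'll use this view to check how the pen sits in the gripper and any camera bias.

Run:
```python
from h import *
z=np.load("pics/w_grip.npz"); c={k:z[k] if z[k].ndim else float(z[k]) for k in z.files}
p=status.read_tool_pos(); R=Rn.from_rotvec(status.read_orientation()).as_matrix(); print("tool axes",R.round(4).tolist())
W=onplane(c,[(307,135),(329,135),(308,230),(329,230),(317.5,131)],p[2]-.194); print("tool-frame px",((W-p)@R*1000).round(1).tolist())
X=(cloud(c,c["d"])-p)@R*1000; s=X[125:235,300:336]; 
for r in range(5,110,15):
    k=s[r][s[r][:,2]<205]; print(r+125,len(k),k[:,0].mean().round(1),k[:,1].min().round(1),k[:,1].max().round(1),np.median(k[:,2]).round(1))
```

```text
tool axes [[-0.2078, 0.9782, -0.0023], [0.9782, 0.2078, 0.0012], [0.0017, -0.002, -1.0]]
tool-frame px [[67.5, -4.5, 194.1], [67.5, 6.7, 194.1], [15.9, -4.3, 194.0], [15.9, 7.2, 194.0], [69.5, 0.9, 194.1]]<stdin>:7: RuntimeWarning: Mean of empty slice.
  ret = ret.dtype.type(ret / rcount)
Traceback (most recent call last):
ValueError: zero-size array to reduction operation minimum which has no identity
```

Run:
```python
from h import *
p=np.array([.5353,.0399]); o=down(np.radians(108.4+90))
if abs(kinematics.solve_ik(np.r_[p,.33],o)[5])>1.5: o=down(np.radians(108.4-90))
manip.goto(np.r_[p,.33],o); manip.move_linear(np.r_[p,.278],feed=.12); manip.dwell(.3)
c=viewer.get_calibration("wrist"); im,d=viewer.read_camera("wrist"); np.savez("pics/w_hov.npz",im=im,d=d,**c); cv2.imwrite("pics/w_hov.png",im)
p=status.read_tool_pos(); R=Rn.from_rotvec(status.read_orientation()).as_matrix(); print(p,status.read_wrist_force(),status.read_time(),R.round(4).tolist())
X=(cloud(c,d)-p)@R*1000; Q=X.reshape(-1,3); Q=Q[(Q[:,0]>20)&(Q[:,0]<75)&(abs(Q[:,1])<30)]
for lo,hi in((180,192),(192,203),(203,208),(208,213),(213,218),(218,225),(225,232),(232,240),(240,252)):
    k=Q[(Q[:,2]>lo)&(Q[:,2]<hi)]
    for s in(-1,1):
        kk=k[k[:,1]*s>0]
        if len(kk)>4: print(lo,hi,s,len(kk),np.percentile(kk,[3,50,97],axis=0)[:,:2].round(1).tolist())
```

```text
[0.53554106 0.03992124 0.27868254] [-0.52297021 -1.00308009 -0.30835787] 9.9583 [[-0.3157, 0.9488, 0.0013], [0.9488, 0.3157, -0.0001], [-0.0005, 0.0012, -1.0]]
180 192 -1 564 [[21.6, -3.3], [45.5, -1.6], [67.0, -0.1]]
180 192 1 913 [[21.6, 0.4], [45.8, 2.5], [67.5, 5.4]]
192 203 -1 267 [[22.3, -4.6], [46.7, -3.8], [68.7, -1.6]]
192 203 1 270 [[22.1, 2.0], [47.8, 6.0], [68.7, 6.8]]
208 213 -1 37 [[30.2, -18.7], [35.8, -17.9], [41.1, -16.8]]
208 213 1 38 [[30.6, 17.9], [36.6, 18.6], [41.6, 20.2]]
213 218 -1 151 [[30.3, -19.4], [36.2, -16.4], [41.7, -14.3]]
213 218 1 140 [[30.2, 15.4], [36.2, 17.4], [41.7, 20.3]]
218 225 -1 147 [[30.5, -14.4], [36.2, -12.5], [41.7, -10.3]]
218 225 1 150 [[30.4, 11.4], [36.0, 13.7], [41.7, 15.5]]
225 232 -1 133 [[30.4, -10.5], [36.3, -8.6], [41.7, -6.2]]
225 232 1 105 [[30.4, 8.5], [36.4, 9.7], [41.7, 11.5]]
232 240 -1 20 [[31.2, -9.1], [40.7, -6.3], [41.8, -6.2]]
232 240 1 6 [[40.9, 8.6], [41.6, 9.3], [41.8, 9.9]]
240 252 -1 15 [[40.5, -8.8], [41.7, -7.8], [41.9, -6.7]]
240 252 1 6 [[41.6, 8.8], [41.7, 9.1], [41.8, 9.7]]
```

View pics/w_hov.png

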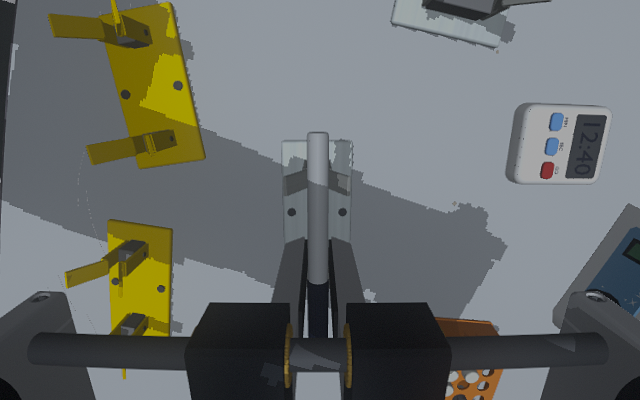

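The pen end is at (317,132), over the lower clip's funnel at roughly (317,178). The pen sits +0.5 mm across and about 0.4 mm along relative to the leaves. I'll correct by 0.5 mm and press in steps while watching the force.

Run:
```python
from h import *
x=np.array([.9488,.3157]); p=np.array([.5353,.0399])-.0005*x
manip.move_linear(np.r_[p,.254],feed=.06)
z=.254; f0=status.read_wrist_force()[2]; print("f0",f0)
while z>.2205:
    z-=.002; manip.move_linear(np.r_[p,z],feed=.03)
    f=status.read_wrist_force(); a=status.read_tool_pos(); print(round(z,4),a.round(4),f.round(1))
    if f[2]-f0>45 or np.hypot(*f[:2])>25 or (a[2]<.2285 and f[2]-f0>22): print("stop"); break
print(status.read_time(),status.read_width(),status.read_torque())
```

```text
f0 0.16443194308779296
0.252 [0.5349 0.0398 0.2521] [ 0.3  0.2 -0.3]
0.25 [0.5348 0.0397 0.25  ] [-0.2  0.4 -0.2]
0.248 [0.5351 0.0397 0.2481] [ 0.9  0.6 -0.3]
0.246 [0.5352 0.0397 0.2465] [ 0.4 -0.   3.9]
0.244 [0.5354 0.0396 0.2451] [-0.7 -0.5  6.7]
0.242 [0.5356 0.0396 0.2435] [-0.2 -0.5  9.1]
0.24 [0.5353 0.0395 0.2408] [-0.7 -0.4  5.3]
0.238 [0.5352 0.0395 0.2386] [-0.4 -0.5  4.7]
0.236 [0.5351 0.0396 0.2364] [ 0.4 -0.7  5.4]
0.234 [0.5351 0.0396 0.2342] [ 1.4 -0.5  3.3]
0.232 [0.535  0.0397 0.2321] [ 1.8 -1.3  3.1]
0.23 [0.5347 0.0397 0.2295] [ 2.1 -0.3  0.6]
0.228 [0.5345 0.04   0.2273] [ 1.6  0.7 -2.6]
0.226 [0.5347 0.04   0.2269] [-1.3  1.1  8. ]
0.224 [0.5349 0.04   0.2268] [-7.1  0.8 19.8]
0.222 [0.535  0.04   0.2268] [-11.4   0.1  31.6]
stop
14.5083 0.012168402890866617 [ 0.17439265  2.16400215 -0.00998812]
```

The force peaked at 9 N, eased after the snap, and then stopped hard at TCP 0.2268 (0.2265 expected). I'll unload, let go, rise and look.

Run:
```python
from h import *
p=np.array([.5348,.0397])
manip.move_linear(np.r_[p,.2268],feed=.03); manip.dwell(.2); print(status.read_wrist_force())
claw.gripper_open(); print(status.read_width(),status.read_wrist_force())
manip.move_linear(np.r_[p,.34],feed=.12); manip.dwell(.2)
c=viewer.get_calibration("wrist"); im,d=viewer.read_camera("wrist"); cv2.imwrite("pics/w_end.png",im)
p=status.read_tool_pos(); R=Rn.from_rotvec(status.read_orientation()).as_matrix(); X=cloud(c,d); t=np.nanmedian(X[130:230,245:275,2])
Y=(X-p)@R*1000; m=(abs(Y[...,1]-1)<3.5)&(abs(Y[...,0])<75)&(X[...,2]-t>.03)&(X[...,2]-t<.06)
q=Y[m]; h=(X[m][:,2]-t)*1000; b=np.digitize(q[:,0],np.arange(-70,71,20))
print("ends",q[:,0].min(),q[:,0].max(),[(int(k),np.percentile(h[b==k],95).round(1),np.median(q[b==k,1]).round(1)) for k in np.unique(b)])
print(status.read_time())
```

```text
[-1.28626342  1.0402651   5.67579211]
0.09393716794148041 [-0.13313436  0.06835424  0.53912209]
ends -68.10168940601329 68.33016754256198 [(1, np.float64(40.5), np.float64(1.2)), (2, np.float64(43.7), np.float64(1.2)), (3, np.float64(39.6), np.float64(0.3)), (4, np.float64(38.9), np.float64(1.2)), (5, np.float64(39.1), np.float64(0.8)), (6, np.float64(43.4), np.float64(0.3)), (7, np.float64(39.0), np.float64(1.2))]
17.6583
```

View pics/w_end.png

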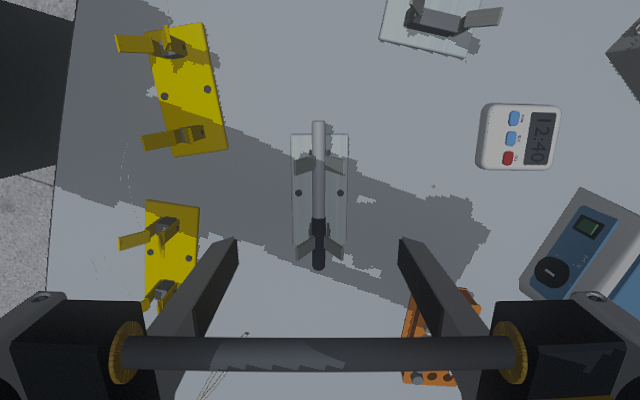

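The pen lies between both clips from (318,121) to (318,270), with the leaf lips over it. Before handing in I'll check that it is level, because the cap end read slightly high.

Run:
```python
from h import *
c=viewer.get_calibration("wrist"); D=[viewer.read_camera("wrist")[1] for _ in range(4)]; d=np.median(D,axis=0)
p=status.read_tool_pos(); R=Rn.from_rotvec(status.read_orientation()).as_matrix(); X=cloud(c,d)
Y=(X-p)@R*1000; 
def t(x): # local table height beside
    m=(abs(Y[...,0]-x)<8)&(abs(abs(Y[...,1])-40)<8)&(X[...,2]<.004); return np.median(X[m][:,2])*1000
for x in range(-65,66,10):
    m=(abs(Y[...,0]-x)<5)&(abs(Y[...,1]-1)<1.6)&(X[...,2]>.03); print(x,m.sum(),(np.median(X[m][:,2])*1000).round(1), np.percentile(X[m][:,2]*1000,95).round(1),t(x).round(1))
```

```text
-65 17 37.0 38.4 -1.6
-55 31 38.4 39.0 -1.6
-45 30 38.4 39.0 -1.6
-35 31 38.3 38.9 -1.6
-25 33 37.6 38.8 -1.7
-15 32 36.7 37.4 -1.7
-5 32 36.5 37.1 -1.7
5 34 36.5 37.1 -1.7
15 45 36.4 37.1 -1.7
25 527 252.8 254.1 -1.6
35 47 36.4 37.3 -1.6
45 48 36.4 37.0 -1.6
55 48 36.4 37.2 -1.5
65 44 36.4 37.2 -1.5
```

Run:
```python
from h import *
z=np.load("pics/w_pen.npz"); c={k:z[k] if z[k].ndim else float(z[k]) for k in z.files}; X=cloud(c,c["d"])*1000
for r in range(122,256,10): print(r,np.median(X[r-3:r+4,320:323,2]).round(1),np.median(X[r-3:r+4,290:300,2]).round(1))
```

```text
122 10.8 -1.3
132 10.9 -1.3
142 10.9 -1.6
152 nan -1.2
162 10.4 -1.4
172 nan -1.4
182 11.0 nan
192 10.4 -1.5
202 10.5 -1.3
212 11.2 nan
222 12.7 -1.5
232 12.7 -1.4
242 12.7 nan
252 11.5 -1.4
```

Compared with the pen on the table, the barrel has risen 25.9 mm (12.2 to 38.1) and the cap 25.9 mm (14.1 to 40.0). That matches the 26 mm seat, so the pen is level and home.

```bash
python3 -c "
from plant import job,status
print(status.read_time()); print(job.finish_job())"
```

```text
17.8583
the job is handed in; nothing more can be done
None
```

The marker pen is pressed home in the narrow grey holder, level and centred to within about 1 mm, and released; I handed the job in at about 18 s, and the arm never went near the tweezers.

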